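Put the shoe-care pile away

TASK

The shoe-care things were left in a pile on the hallway ledge: take the pile apart from the top down, one thing at a time, and put each in the holder that fits it, flat on its floor - the tan suede block in the oblong bamboo tray, the small tin in the small round tray, the large tin in the large round tray and the brush, bristles down and lengthwise, in the clear plastic box. Set each down rather than letting it fall, tip nothing over, and leave the white cup standing where it is.

Things in the scene. Friction and masses are not known exactly. Their poses are not given: they have to be found in the camera images.
- block_mid (a point): Suede cleaning block, a tan rubber brick 50 x 25 x 20 mm, at first lying on top of the pile. The point is its centre, half-way up (10 mm above its underside). x along its length, y across its 25 mm width, z up.
- small_tin_mid (a point): Small round shut polish tin with bare metal lid, 46 mm across, 20 mm high, at first under the block and on the large tin. The point is its centre, half-way up (10 mm above its underside). z up.
- large_tin_mid (a point): Large round shut polish tin with bare metal lid, 66 mm across, 24 mm high, at first under the small tin and on the brush's back. The point is its centre, half-way up (12 mm above its underside). z up.
- brush_mid (a point): Shoe brush with rounded ends, 150 x 50 x 45 mm, at the bottom of the pile, standing on its bristles on the ledge. The upper 20 mm is the flat wooden back, 150 x 50 mm; below it are the bristles, 25 mm high, dark, set in 4 mm all round, rigid here. The point is its centre, half-way up (22.5 mm above its underside). x along its length, y across its width, z up.
- oblong: Oblong bamboo tray, fixed on the ledge, outside 84 x 52 mm, 10 mm high: floor 5 mm thick, rim 6 mm wide that stands 5 mm above the floor, inside 72 x 40 mm. Origin at the centre of its underside, on the ledge. x along its length, y across it, z up.
- round_small: Small round bamboo tray, fixed on the ledge, 74 mm across outside, 62 mm inside, 10 mm high: floor 5 mm thick, rim 5 mm above the floor. Origin at the centre of its underside, on the ledge, z up.
- round_large: Large round bamboo tray, fixed on the ledge, 96 mm across outside, 84 mm inside, 10 mm high: floor 5 mm thick, rim 5 mm above the floor. Origin at the centre of its underside, on the ledge, z up.
- clear_box: Empty open box of clear plastic, fixed on the ledge, outside 180 x 84 mm, 25 mm high, walls 2 mm, floor 3 mm thick, a pale lip round its rim. Origin at the centre of its underside, on the ledge. x along its length, y across it, z up.
- cup: White ceramic cup without handle, loose, upright, 76 mm across the rim, 75 mm high, not to be moved or tipped. Origin at the centre of its underside, z up.
Things that resemble listed ones, but are neither listed nor needed, are in the scene too. Leave any red look-alike of the part that bears small_tin_mid alone. What is shaped like the part that bears large_tin_mid but pink is not meant.

How it is judged:
By the outcome, as a careful person would: the job done as asked, in the order asked, and still so for the second after the job is handed in, with the robot touching nothing.
It also fails if it takes over 128 s, if anything falls off the work surface, if the arm or the gripper's body presses on something with over 40 N, if the wrist force passes 120 N, or if a joint passes its speed limit or range.

ROBOT

A 6-joint arm with a two-finger parallel gripper is mounted at the origin on the work surface. World frame = base frame: x ahead of the robot, y to its left, z up, the work surface at z = 0. Lengths are in m, angles in rad, forces in N, time in s.
With the tool pointing down it reaches from about 0.275 to 0.775 m from the base axis. Payload 14.6 kg.
Tool frame: the origin (TCP) lies at the very end of the fingers, on their centre line; the grasp point (between the pads) lies 19 mm behind it; z points along the fingers, y is the line along which they close (so a half turn about z gives the same grasp; the last joint's range is limited). The gripper opens to 85 mm and grips with 20 to 120 N. Pads are 22 mm wide; open, the fingers measure 114 mm over their backs; the gripper's body (76 mm by 85 mm) begins 54 mm behind the grasp point. The pads swing forward as they close: fully open they stand 13 mm farther back than shut.
Start: joints at [-1.492, 0.263, -0.048, 1.259, 0, 1.415], TCP at [0.122, -0.511, 0.231] pointing down, gripper open.
Joint ranges: [-2.65, 2.65], [-0.89, 1.7], [-1.18, 1.37], [-2.13, 2.11], [-1.35, 1.29], [-3.14, 3.14]. Speed limits (rad/s): [1.89, 1.89, 2.57, 2.79, 3.14, 3.14].

INTERFACE

Orientations are given as a unit quaternion [x, y, z, w].
In Python, from workcell import telemetry, optics, r, finder gives the robot as it stands.
- The arm moves only by the tool jog_arm, never from a script. Its argument "commands" is one flat list of numbers, 5 for each row, row after row: the closure, from 0 (fully open) to 1 (shut), then the shift along the world's x, y, z in mm, then the turn about the world's z in rad. A call has exactly 10 rows; each row is the pose to reach, as a shift and turn from the pose commanded when the call began; what a row does not reach only later rows make up. A row lasts 1/12 s, in which the tool goes at most 41.7 mm and 7.16 degrees, less where a joint would pass 70% of its speed; a pose out of reach is approached as far as the arm can. A call with a gripper value outside its range is refused whole. The fingers move at their own pace and stop on an object; "squeeze" is the grip in N (left out, the last holds). Time passes only in rows, so rows that repeat a pose let the fingers close, or fill a call up. It gives the time, the measured TCP pose, the force, the opening and the grip force at its end, in the units of the state.
- telemetry.get_state(): the state, without advancing time (a new reading comes with each control period).
- optics.snapshot(name): name is "scene" or "top" or "wrist"; returns the picture (420x560x3 uint8, red, green, blue); there is no depth.
- optics.camera_model(name): a dict with "intrinsics" (3x3 intrinsics, pixels), "extrinsics" (4x4, takes a point from camera to world coordinates). Camera axes: x right, y down, z forward; pixel columns grow to the right and rows downward; lengths in m; the calibration is good to about 2 mm. A picture is of the moment at which its call begins: read the wrist's pose just before it. camera_model takes no time and is no camera call; for the wrist camera it gives the pose at the moment of the call.
- r.sign_off(): hands the job in; it is judged then, once.
Trained networks look in the newest picture that a camera, given by its name, has taken for a name from the list of things; names that differ only in an ending like _2 or _b are one class to them, and where a whole thing is asked for, a point or a joint stands for the part that bears it (a point fixed in the world has none). Each returns a list of dicts, best first, with "score" (0 to 1); they miss things now and then, are a little off and sometimes report something else, mostly with a low value. They report only what shows in the picture. A call takes as long as a camera call. They do not tell look-alikes from the thing itself.
- finder.find_in(camera, query): "position" ([row, column] as shares, 0 to 1, of the picture: columns of its width, rows of its height, amid what is visible of it).
The state is a dict: "t": time; "joint_pos": joint angles; "dq": joint speeds; "effort": joint torques, N m; "position": TCP position; "tool_rot": TCP orientation; "wrist_force": force on the tool from outside, world axes, zero at the start; "torque": the same for the moment, N m; "opening": opening from 0.0 (shut) to 1.0 (fully open); "gripper_force": force on a finger pad.
Only numpy, scipy, OpenCV 4.12 (cv2) and the standard library are available. Lean on these libraries where they do the work, as an engineer would, in place of code of your own. Each camera call takes 0.05 s, during which the arm holds its last target. There are 200 camera calls.

## Working session

There is one attempt and no reset: what is moved stays moved. The work goes in short steps, Python scripts to look and compute and a tool call to move; the robot and the scene stay as the last step left them, time stands still between calls to the robot, and variables do not carry over. Pictures are saved under pics/ and viewed, at most 14 in all, crops included, and the job is handed in when it is done.

Besides the shell and the picture viewer there is one more tool, called as name(argument=value, ...) on one line, values as JSON. jog_arm: Moves the arm, as the interface text tells. Its arguments: {"type":"object","properties":{"commands":{"type":"array","items":{"type":"number"}},"squeeze":{"type":"number"}},"required":["commands"]}

```bash
mkdir -p pics
cat > h.py <<'E'
import numpy as np,cv2
from workcell import telemetry, optics, r, finder
def snap(c,f=None):
    im=optics.snapshot(c)
    if f: cv2.imwrite('pics/'+f,cv2.cvtColor(im,cv2.COLOR_RGB2BGR))
    return im
def ray(c,u,v,z):
    m=optics.camera_model(c);K=np.array(m['intrinsics']);E=np.array(m['extrinsics'])
    d=E[:3,:3]@np.linalg.solve(K,[u,v,1]);o=E[:3,3]
    return (o+d*(z-o[2])/d[2])[:2]
def proj(c,p):
    m=optics.camera_model(c);K=np.array(m['intrinsics']);E=np.array(m['extrinsics'])
    q=K@(E[:3,:3].T@(np.array(p)-E[:3,3]));return q[:2]/q[2]
Z=dict(block_mid=.099,small_tin_mid=.079,large_tin_mid=.057,brush_mid=.03,oblong=.007,round_small=.007,round_large=.007,clear_box=.02,cup=.06)
E
python3 - <<'E'
from h import *
snap('top','top1.png');snap('scene','sc1.png')
print(optics.camera_model('top')); print(telemetry.get_state())
for c in ['top','scene']:
  for k in Z:
    for d in finder.find_in(c,k)[:4]:
        v,u=d['position'][0]*420,d['position'][1]*560
        print(c,k,round(d['score'],2),round(u),round(v),ray(c,u,v,Z[k]).round(3))
E
```

```text
{'intrinsics': array([[403.1546542 ,   0.        , 274.26600489],
       [  0.        , 403.1546542 , 202.27932285],
       [  0.        ,   0.        ,   1.        ]]), 'extrinsics': array([[ 9.90577940e-02, -9.75233054e-01,  1.97757536e-01,
         3.48045621e-01],
       [-9.95081641e-01, -9.71391388e-02,  1.94040301e-02,
        -1.09542674e-02],
       [ 2.86545222e-04, -1.98707014e-01, -9.80058896e-01,
         9.07816517e-01],
       [ 0.00000000e+00,  0.00000000e+00,  0.00000000e+00,
         1.00000000e+00]])}
{'t': 0.1, 'joint_pos': array([-1.49230572e+00,  2.63485015e-01, -4.88198939e-02,  1.25939975e+00,
       -7.23585042e-07,  1.41548397e+00]), 'dq': array([-8.58976663e-04, -1.40202792e-03,  1.51948847e-03,  6.77654892e-04,
        3.23659032e-03,  8.24090147e-05]), 'effort': array([ 3.17185120e-03, -6.38580322e+01,  3.85062397e+01,  9.96924093e-03,
       -1.95495600e-04, -1.72342908e-05]), 'position': array([ 0.12160217, -0.51049571,  0.2308877 ]), 'tool_rot': array([ 9.93174697e-01,  1.16635389e-01,  1.70790504e-05, -4.53843634e-04]), 'wrist_force': array([-0.565679
[... 370 characters left out ...]
op oblong 0.63 118 178 [0.55  0.372]
top round_small 0.64 174 236 [0.43  0.223]
top round_large 0.79 271 237 [0.451 0.006]
top clear_box 0.58 296 142 [ 0.674 -0.03 ]
top cup 0.59 436 194 [ 0.571 -0.34 ]
scene block_mid 0.88 193 240 [ 0.438 -0.183]
scene small_tin_mid 0.52 154 253 [ 0.387 -0.254]
scene small_tin_mid 0.45 194 250 [ 0.446 -0.192]
scene large_tin_mid 0.65 196 255 [ 0.444 -0.189]
scene large_tin_mid 0.6 178 229 [ 0.354 -0.164]
scene brush_mid 0.79 185 273 [ 0.443 -0.226]
scene oblong 0.63 378 163 [0.557 0.393]
scene round_small 0.7 304 178 [0.437 0.208]
scene round_large 0.66 258 221 [0.448 0.008]
scene clear_box 0.66 324 277 [ 0.679 -0.034]
scene cup 0.59 184 342 [ 0.583 -0.344]
```

View pics/top1.png

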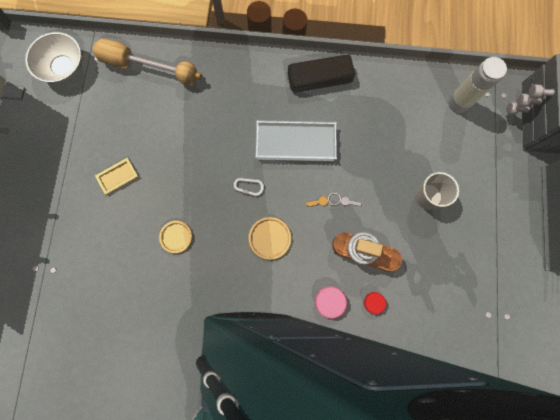

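View pics/sc1.png

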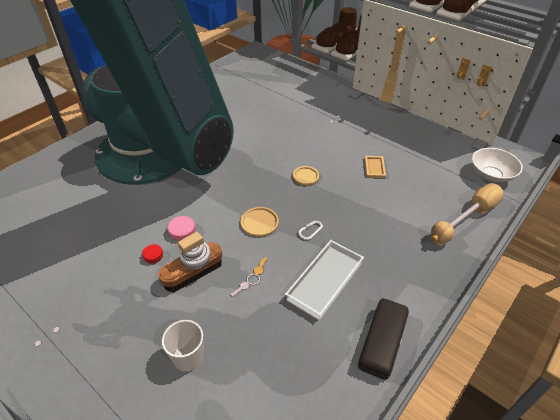

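The top view shows the pile at about (368,248), with the brush tilted roughly 20° in the image. The holders are at (117,177), (175,237), (270,239) and (296,141), the cup is at (438,190), and the pink and red decoys sit below the pile. The scene view agrees. Next I'll refine with colour segmentation.

Run:
```python
from h import *
im=cv2.imread('pics/top1.png');hsv=cv2.cvtColor(im,cv2.COLOR_BGR2HSV)
def seg(name,lo,hi,box,z,hullonly=True):
    x0,y0,x1,y1=box
    m=np.zeros(hsv.shape[:2],np.uint8);m[y0:y1,x0:x1]=cv2.inRange(hsv,np.array(lo),np.array(hi))[y0:y1,x0:x1]
    m=cv2.morphologyEx(m,cv2.MORPH_OPEN,np.ones((2,2),np.uint8))
    p=cv2.findNonZero(m)
    if p is None: print(name,'none');return
    h=cv2.convexHull(p).reshape(-1,2)
    w=np.array([ray('top',u,v,z) for u,v in h])
    c,s,a=cv2.minAreaRect((w*1000).astype(np.float32))
    ce,rd=cv2.minEnclosingCircle((w*1000).astype(np.float32))
    print(name,len(p),'rect c',np.round(c,1),np.round(s,1),'ang(x-axis of s[0])',round(a,1),'circ',np.round(ce,1),round(rd,1))
for q in [(117,162),(175,222),(270,222),(370,247),(392,258),(345,243),(262,124),(365,236)]: print(q,hsv[q[1],q[0]])
seg('oblong',(12,70,80),(35,255,255),(85,145,150,205),.010)
seg('rs',(12,70,80),(35,255,255),(145,210,205,265),.010)
seg('rl',(12,70,80),(35,255,255),(235,205,305,270),.010)
seg('block',(12,80,130),(30,255,255),(350,230,390,265),.109)
seg('brush',(0,80,30),(30,255,255),(320,220,415,285),.045)
seg('box',(0,0,125),(180,60,255),(245,110,345,170),.025)
```

```text
(117, 162) [ 24  51 154]
(175, 222) [ 20 117 214]
(270, 222) [ 20 121 229]
(370, 247) [ 18 109 219]
(392, 258) [ 11 156 154]
(345, 243) [ 12 151 157]
(262, 124) [ 35  13 121]
(365, 236) [ 18  16 194]
oblong 881 rect c [552.6 371.8] [56.4 85.9] ang(x-axis of s[0]) 37.3 circ [552.6 370.7] 48.7
rs 888 rect c [427.6 216.3] [74.4 72.7] ang(x-axis of s[0]) 69.8 circ [428.  216.3] 37.7
rl 1487 rect c [445.7   7. ] [93.9 96.1] ang(x-axis of s[0]) 5.7 circ [445.5   6.8] 48.8
block 377 rect c [ 436.9 -192.3] [84.9 26.3] ang(x-axis of s[0]) 77.5 circ [ 440.4 -193.1] 43.4
brush 1209 rect c [ 433.6 -203. ] [150.7  51.9] ang(x-axis of s[0]) 76.7 circ [ 433.4 -202.9] 75.4
box 4440 rect c [676.9 -28.7] [143.3 231.4] ang(x-axis of s[0]) 5.7 circ [682.9 -35.5] 127.0
```

jog_arm(commands=[0, 35, 35, 0, 0, 0, 70, 70, 0, 0, 0, 105, 105, 0, 0, 0, 140, 140, 0, 0, 0, 175, 175, 0, 0, 0, 210, 210, 0, 0, 0, 245, 245, 10, 0, 0, 270, 270, 20, 0, 0, 290, 300, 30, 0, 0, 290, 300, 30, 0])

```text
t: 1.83
position: [0.4103, -0.2116, 0.261]
tool_rot: [0.993, 0.117, 0.0, 0.0]
wrist_force: [0.4, -1.2, -0.1]
opening: 1.003
gripper_force: 0.0
```

Run:
```python
from h import *
s=telemetry.get_state();snap('wrist','w1.png');print(s['position'],optics.camera_model('wrist'))
for k in ['block_mid','small_tin_mid','large_tin_mid','brush_mid']:
    for d in finder.find_in('wrist',k)[:3]:
        v,u=d['position'][0]*420,d['position'][1]*560
        print(k,round(d['score'],2),round(u),round(v),ray('wrist',u,v,Z[k]).round(4))
```

```text
[ 0.41027322 -0.21161326  0.26095737] {'intrinsics': array([[319.68515606,   0.        , 282.28934164],
       [  0.        , 319.68515606, 208.75605033],
       [  0.        ,   0.        ,   1.        ]]), 'extrinsics': array([[ 2.35619348e-01, -9.27087044e-01, -2.91535822e-01,
         4.88424809e-01],
       [-9.71845325e-01, -2.24634336e-01, -7.11061117e-02,
        -1.90103026e-01],
       [ 4.32599004e-04,  3.00081702e-01, -9.53913406e-01,
         4.04211252e-01],
       [ 0.00000000e+00,  0.00000000e+00,  0.00000000e+00,
         1.00000000e+00]])}
small_tin_mid 0.92 282 233 [ 0.3595 -0.2251]
small_tin_mid 0.78 271 140 [ 0.4529 -0.191 ]
large_tin_mid 0.93 212 225 [ 0.3403 -0.1472]
large_tin_mid 0.73 263 132 [ 0.4558 -0.1818]
brush_mid 0.71 307 159 [ 0.435  -0.2377]
brush_mid 0.33 263 131 [ 0.4538 -0.181 ]
```

View pics/w1.png

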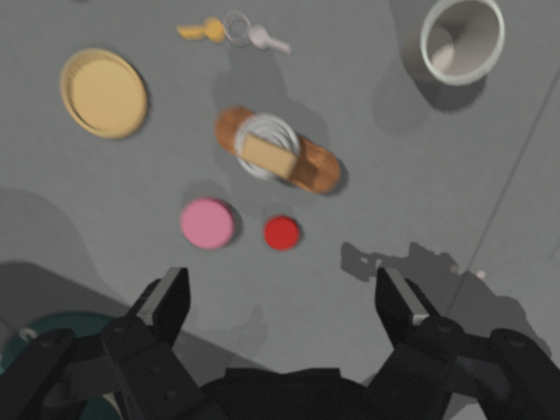

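The wrist view shows the block on top at (269,157), tin rims around (267,145), the brush from (235,120) to (320,178), the pink tin at (207,223) and the red tin at (282,233).

```bash
cat >> h.py <<'E'
def seg(cam,im,lo,hi,box,z,out=None):
    hsv=cv2.cvtColor(im,cv2.COLOR_RGB2HSV);x0,y0,x1,y1=box
    m=np.zeros(hsv.shape[:2],np.uint8);m[y0:y1,x0:x1]=cv2.inRange(hsv,np.array(lo),np.array(hi))[y0:y1,x0:x1]
    m=cv2.morphologyEx(m,cv2.MORPH_OPEN,np.ones((3,3),np.uint8))
    n,l,st,_=cv2.connectedComponentsWithStats(m)
    if n<2: print('none');return
    m=(l==1+st[1:,4].argmax()).astype(np.uint8)
    h=cv2.convexHull(cv2.findNonZero(m)).reshape(-1,2)
    w=(np.array([ray(cam,u,v,z) for u,v in h])*1000).astype(np.float32)
    c,s,a=cv2.minAreaRect(w);ce,rd=cv2.minEnclosingCircle(w)
    print('rect',np.round(c,1),np.round(s,1),round(a,1),'circ',np.round(ce,1),round(rd,1),'px',cv2.boundingRect(h))
E
python3 - <<'E'
from h import *
im=cv2.cvtColor(cv2.imread('pics/w1.png'),cv2.COLOR_BGR2RGB);hsv=cv2.cvtColor(im,cv2.COLOR_RGB2HSV)
for q in [(265,150),(260,158),(268,172),(285,170),(230,118),(325,170),(320,185),(270,120),(258,172)]: print(q,hsv[q[1],q[0]])
seg('wrist',im,(14,70,150),(25,255,255),(230,125,310,190),.109)
seg('wrist',im,(14,70,190),(25,255,255),(230,125,310,190),.109)
seg('wrist',im,(3,90,60),(25,255,255),(200,90,360,200),.045)
c=cv2.resize(im[95:205,200:355],None,fx=5,fy=5,interpolation=cv2.INTER_CUBIC);cv2.imwrite('pics/c1.png',c[:,:,::-1])
E
```

```text
(265, 150) [ 17  95 187]
(260, 158) [ 18  98 184]
(268, 172) [ 18  22 149]
(285, 170) [ 17  98 170]
(230, 118) [ 13 141 139]
(325, 170) [ 13 138 133]
(320, 185) [ 13 141 143]
(270, 120) [ 30   5 152]
(258, 172) [ 18   8 166]
rect [ 439.8 -192.3] [46.5 23. ] 80.2 circ [ 440.  -192.3] 24.9 px (241, 135, 52, 41)
none
rect [ 433.7 -221.8] [109.5  50.5] 76.0 circ [ 427.2 -220.3] 55.6 px (242, 136, 98, 57)
```

View pics/c1.png

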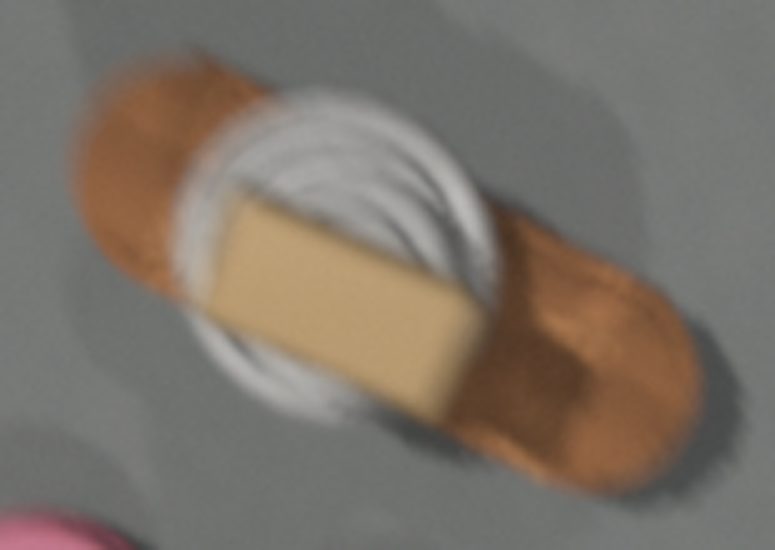

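jog_arm(commands=[0, 6, 4, 0, 0.12, 0, 12, 8, -10, 0.24, 0, 18, 12, -20, 0.36, 0, 24, 16, -30, 0.48, 0, 30, 19, -40, 0.6, 0, 30, 19, -50, 0.72, 0, 30, 19, -60, 0.84, 0, 30, 19, -70, 0.96, 0, 30, 19, -80, 1.08, 0, 30, 19, -80, 1.16])

```text
t: 2.92
position: [0.4377, -0.1954, 0.1786]
tool_rot: [0.766, 0.643, -0.0, -0.001]
wrist_force: [-0.8, -1.1, -0.2]
opening: 0.997
gripper_force: 0.0
```

Run:
```python
from h import *
s=telemetry.get_state();im=snap('wrist','w2.png');print(s['position'],s['tool_rot'],s['joint_pos'])
seg('wrist',im,(14,70,120),(25,255,255),(0,0,560,420),.109)
```

```text
[ 0.43768245 -0.19543061  0.17858957] [ 7.65606539e-01  6.43307606e-01 -4.74434684e-04 -1.31420867e-03] [-5.90064223e-01  2.11231477e-01 -2.66032393e-01  1.09632109e+00
 -1.80182450e-04  1.15390564e+00]
rect [ 437.9 -195.5] [54.8 24.1] 81.2 circ [ 438.6 -195.3] 28.6 px (266, 183, 35, 74)
```

View pics/w2.png

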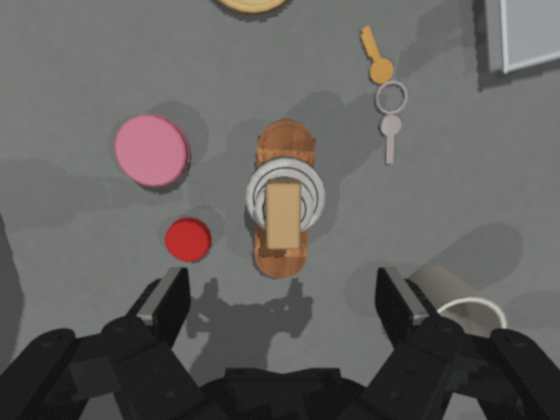

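The block at (283,218) lies square between the fingers. Descending.

jog_arm(commands=[0, 0, 0, -15, 0, 0, 0, 0, -30, 0, 0, 0, 0, -45, 0, 0, 0, 0, -60, 0, 0, 0, 0, -75, 0, 0, 0, 0, -82, 0, 0, 0, 0, -86, 0, 0, 0, 0, -86, 0, 0, 0, 0, -86, 0, 0, 0, 0, -86, 0])

```text
t: 3.8
position: [0.4396, -0.1949, 0.0952]
tool_rot: [0.767, 0.642, 0.0, 0.001]
wrist_force: [-1.4, 0.1, -0.4]
opening: 0.997
gripper_force: 0.0
```

jog_arm(commands=[1, -1, 0, -1, 0, 1, -1, 0, -1, 0, 1, -1, 0, -1, 0, 1, -1, 0, -1, 0, 1, -1, 0, -1, 0, 1, -1, 0, -1, 0, 1, -1, 0, -1, 0, 1, -1, 0, -1, 0, 1, -1, 0, -1, 0, 1, -1, 0, -1, 0], squeeze=25)

```text
t: 4.63
position: [0.4384, -0.1945, 0.0937]
tool_rot: [0.767, 0.642, 0.0, 0.0]
wrist_force: [-0.1, 1.3, 5.1]
opening: 0.282
gripper_force: 27.1
```

jog_arm(commands=[1, 0, 0, 8, 0, 1, 0, 0, 25, 0, 1, 0, 0, 45, 0, 1, 0, 0, 70, 0, 1, 5, 25, 80, 0.06, 1, 12, 60, 80, 0.12, 1, 19, 95, 80, 0.18, 1, 26, 130, 80, 0.24, 1, 33, 165, 80, 0.3, 1, 40, 200, 80, 0.36])

```text
t: 5.47
position: [0.4783, 0.0073, 0.174]
tool_rot: [0.638, 0.77, 0.0, 0.0]
wrist_force: [1.6, -0.9, -0.4]
opening: 0.283
gripper_force: 26.4
```

jog_arm(commands=[1, 7, 35, 0, 0.06, 1, 14, 70, 0, 0.12, 1, 21, 105, 0, 0.18, 1, 28, 140, 0, 0.24, 1, 35, 175, 0, 0.3, 1, 42, 210, 0, 0.36, 1, 49, 245, 0, 0.41, 1, 56, 280, 0, 0.464, 1, 64, 315, 0, 0.464, 1, 70, 345, 0, 0.464])

```text
t: 6.3
position: [0.5483, 0.3528, 0.1737]
tool_rot: [0.445, 0.895, 0.0, -0.0]
wrist_force: [0.7, 0.4, 0.1]
opening: 0.288
gripper_force: 26.4
```

jog_arm(commands=[1, 4, 19, -10, 0, 1, 4, 19, -25, 0, 1, 4, 19, -40, 0, 1, 4, 19, -55, 0, 1, 4, 19, -70, 0, 1, 4, 19, -80, 0, 1, 4, 19, -90, 0, 1, 4, 19, -90, 0, 1, 4, 19, -90, 0, 1, 4, 19, -90, 0])

```text
t: 7.13
position: [0.5527, 0.3697, 0.0843]
tool_rot: [0.446, 0.895, 0.0, 0.0]
wrist_force: [0.0, -0.8, 0.2]
opening: 0.287
gripper_force: 26.4
```

Run:
```python
from h import *
s=telemetry.get_state();im=snap('wrist','w3.png');print(s['position'],s['joint_pos'])
seg('wrist',im,(12,60,80),(35,255,255),(0,0,560,420),.010)
t=snap('top','top2.png')
c1=cv2.resize(t[215:285,320:420],None,fx=4,fy=4,interpolation=cv2.INTER_CUBIC)
c2=cv2.resize(t[105:185,240:350],None,fx=4,fy=4,interpolation=cv2.INTER_CUBIC)
o=np.zeros((320,280*1+400+440-280,3),np.uint8);o[:280,:400]=c1;o[:320,400:840]=c2
o=o[:, :840];o=cv2.resize(o,(798,304))
o=np.vstack([o,cv2.resize(im,(392,294)).repeat(1,1) if 0 else np.pad(cv2.resize(im,(392,294)),((0,0),(0,406),(0,0)))])
cv2.imwrite('pics/c2.png',o[:,:,::-1])
```

```text
[0.55267488 0.36968259 0.08430437] [ 4.67134788e-01  5.69786277e-01  4.85429013e-02  1.04861149e+00
 -3.64134989e-05  1.39098054e+00]
rect [569.9 354.6] [ 52.8 134.6] 36.9 circ [569.8 355.1] 71.3 px (253, 157, 77, 169)
```

View pics/c2.png

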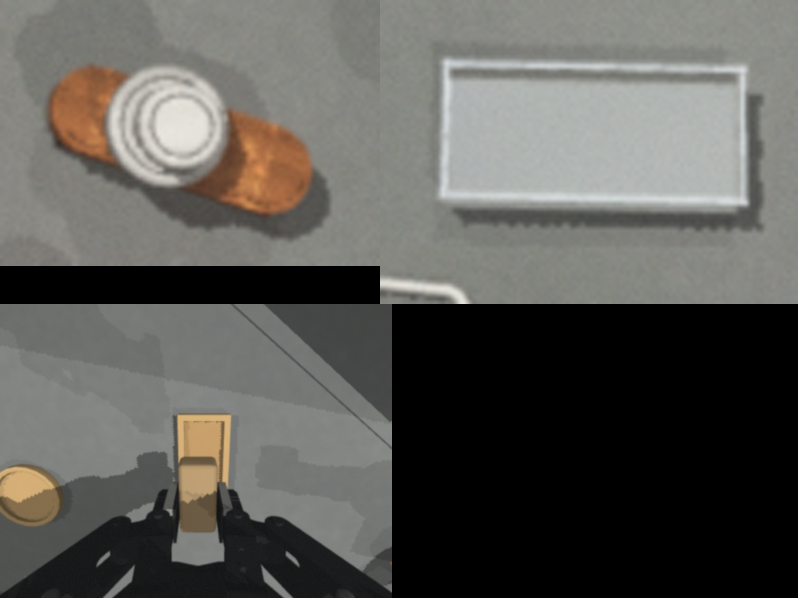

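Top crop: the small-tin lid is at about u=368, v=248, the large tin at about (364,248), and the box lip is clear. Wrist view: the block is held square over the tray.

Run:
```python
from h import *
for q in [(251.5,157),(331,157)]: print('tray corner',ray('wrist',*q,.010)*1000)
d=np.radians(127.3);e=np.array([np.cos(d),np.sin(d)]);n=np.array([-e[1],e[0]])
for s in(1,-1): print('pred',np.array([552.6,371.5])+42*e+s*26*n)
print('small',ray('top',367.9,248.2,.089)*1000,'large',ray('top',364.1,248,.066)*1000)
C=np.array([ray('top',240+(x-380)/3.8,105+y/3.8,.025)*1000 for x,y in[(443,58),(747,66),(748,207),(440,202)]])
print(C.round(1),C.mean(0),cv2.minAreaRect(C.astype(np.float32)))
# hough on upscaled pile
t=cv2.cvtColor(cv2.imread('pics/top2.png'),cv2.COLOR_BGR2GRAY)[215:285,320:420]
g=cv2.resize(t,None,fx=6,fy=6,interpolation=cv2.INTER_CUBIC)
for lo,hi,p in[(84,104,30),(48,72,30)]:
    c=cv2.HoughCircles(g,cv2.HOUGH_GRADIENT,1,10,param1=100,param2=p,minRadius=lo,maxRadius=hi)
    if c is not None:
        for x,y,rr in c[0][:5]:
            u,v=320+(x+.5)/6-.5,215+(y+.5)/6-.5
            print(lo,u,v,'rpx',rr/6,(ray('top',u,v,.069)*1000).round(1),(ray('top',u,v,.089)*1000).round(1))
```

```text
tray corner [508.33020542 392.34996543]
tray corner [551.10189123 424.63006111]
pred [506.46617669 389.15418779]
pred [547.83079769 420.6655846 ]
small [ 437.6196058  -192.88548998] large [ 439.76672063 -190.09750871]
[[ 716.2   66.9]
 [ 729.4 -119. ]
 [ 639.6 -125.8]
 [ 624.4   58.7]] [677.38850521 -29.8071967 ] ((677.2117919921875, -29.51599884033203), (92.1497573852539, 186.3530731201172), 4.307647705078125)
```

jog_arm(commands=[1, 2.5, 3.5, -10, 0, 1, 2.5, 3.5, -20, 0, 1, 2.5, 3.5, -35, 0, 1, 2.5, 3.5, -50, 0, 1, 2.5, 3.5, -60, 0, 1, 2.5, 3.5, -66, 0, 1, 2.5, 3.5, -70, 0, 1, 2.5, 3.5, -71, 0, 1, 2.5, 3.5, -72, 0, 1, 2.5, 3.5, -72, 0])

```text
t: 8.07
position: [0.5551, 0.3732, 0.0119]
tool_rot: [0.446, 0.895, 0.0, 0.0]
wrist_force: [-0.5, -0.6, 0.1]
opening: 0.286
gripper_force: 26.4
```

Run:
```python
from h import *
s=telemetry.get_state();im=snap('wrist','w4.png');print(s['position'],s['wrist_force'])
c=cv2.resize(im[180:390,170:400],None,fx=2.6,fy=2.6);cv2.imwrite('pics/c3.png',c[:,:,::-1])
```

```text
[0.55506051 0.37316434 0.01185122] [-0.54193654 -0.56787971  0.12283407]
```

View pics/c3.png

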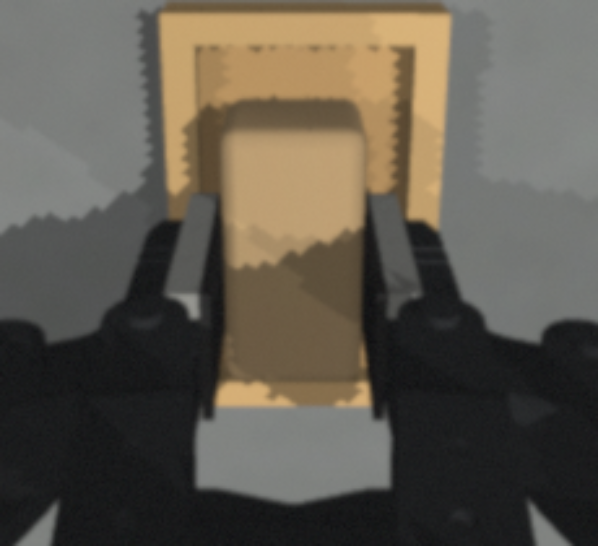

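The block clears the far inner wall by about 10 mm and sits about 2.5 mm left of centre. I'll correct that and lower.

jog_arm(commands=[1, 2, 1.5, 0, 0, 1, 2, 1.5, 0, 0, 1, 2, 1.5, -0.5, 0, 1, 2, 1.5, -0.5, 0, 1, 2, 1.5, -1, 0, 1, 2, 1.5, -1, 0, 1, 2, 1.5, -1.5, 0, 1, 2, 1.5, -1.5, 0, 1, 2, 1.5, -1.5, 0, 1, 2, 1.5, -1.5, 0])

```text
t: 8.95
position: [0.5568, 0.3745, 0.01]
tool_rot: [0.446, 0.895, 0.0, 0.0]
wrist_force: [0.4, -0.2, 0.3]
opening: 0.287
gripper_force: 26.4
```

jog_arm(commands=[1, 0, 0, -0.3, 0, 1, 0, 0, -0.6, 0, 1, 0, 0, -0.9, 0, 1, 0, 0, -1.2, 0, 1, 0, 0, -1.2, 0, 1, 0, 0, -1.2, 0, 1, 0, 0, -1.2, 0, 1, 0, 0, -1.2, 0, 1, 0, 0, -1.2, 0, 1, 0, 0, -1.2, 0])

```text
t: 9.78
position: [0.5569, 0.3745, 0.0097]
tool_rot: [0.446, 0.895, 0.0, 0.0]
wrist_force: [-4.4, -1.9, 11.1]
opening: 0.289
gripper_force: 27.8
```

jog_arm(commands=[0.5, 0, 0, 0, 0, 0.5, 0, 0, 0, 0, 0.5, 0, 0, 0, 0, 0.5, 0, 0, 2, 0, 0.5, 0, 0, 10, 0, 0, 0, 0, 30, 0, 0, 0, 0, 60, 0, 0, -3, -10, 90, 0, 0, -8, -40, 120, -0.06, 0, -15, -75, 130, -0.12])

```text
t: 10.62
position: [0.5431, 0.3005, 0.1431]
tool_rot: [0.499, 0.867, 0.002, 0.002]
wrist_force: [1.3, -0.7, -0.7]
opening: 1.0
gripper_force: 0.0
```

jog_arm(commands=[0, -8, -40, 0, -0.07, 0, -16, -80, 0, -0.14, 0, -24, -120, 0, -0.21, 0, -32, -160, 0, -0.28, 0, -40, -200, 0, -0.35, 0, -48, -240, 0, -0.42, 0, -56, -280, 0, -0.49, 0, -64, -320, 0, -0.56, 0, -72, -360, 0, -0.63, 0, -80, -400, 0, -0.7])

```text
t: 11.45
position: [0.4611, -0.1022, 0.1396]
tool_rot: [0.767, 0.642, 0.0, 0.0]
wrist_force: [1.4, 0.0, 0.2]
opening: 1.001
gripper_force: 0.0
```

jog_arm(commands=[0, -6, -30, 0, 0, 0, -12, -60, 0, 0, 0, -20, -85, 0, 0, 0, -23, -93, -5, 0, 0, -23, -93, -15, 0, 0, -23, -93, -25, 0, 0, -23, -93, -35, 0, 0, -23, -93, -40, 0, 0, -23, -93, -40, 0, 0, -23, -93, -40, 0])

```text
t: 12.28
position: [0.4389, -0.1932, 0.0991]
tool_rot: [0.765, 0.644, -0.0, -0.0]
wrist_force: [0.0, -0.2, 0.9]
opening: 0.999
gripper_force: 0.0
```

Run:
```python
from h import *
s=telemetry.get_state();im=snap('wrist','w5.png');print(s['position'],s['tool_rot'])
t=snap('top','top3.png')
for k in ['small_tin_mid','large_tin_mid']:
    for d in finder.find_in('wrist',k)[:3]:
        v,u=d['position'][0]*420,d['position'][1]*560
        print(k,round(d['score'],2),round(u),round(v),ray('wrist',u,v,.089 if k[0]=='s' else .069).round(4))
c=cv2.resize(im[90:290,180:390],None,fx=2.8,fy=2.8,interpolation=cv2.INTER_CUBIC)
c2=cv2.resize(t[155:200,95:140],None,fx=4,fy=4,interpolation=cv2.INTER_CUBIC)
o=np.zeros((560,590+180,3),np.uint8);o[:,:588]=c;o[:180,590:]=c2
cv2.imwrite('pics/c4.png',o[:,:,::-1])
```

```text
[ 0.43888833 -0.1931835   0.09908125] [ 7.65441348e-01  6.43505665e-01 -1.48105113e-07 -4.51541522e-05]
small_tin_mid 0.91 152 268 [ 0.3703 -0.1862]
small_tin_mid 0.63 278 253 [ 0.4374 -0.1891]
large_tin_mid 0.89 284 209 [ 0.4436 -0.1726]
```

View pics/c4.png

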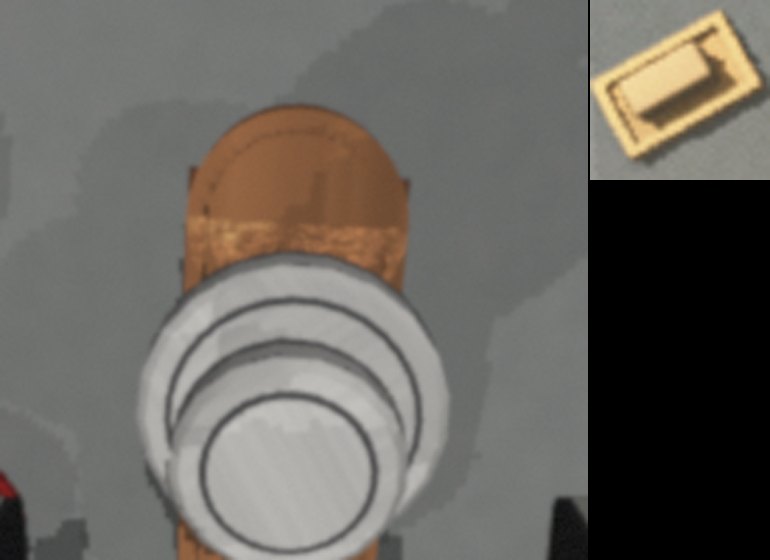

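The block lies flat in its tray. The small lid's ring centre is at wrist px (283.6,258.6).

Run:
```python
from h import *
print(ray('wrist',283.6,258.6,.089)*1000)
a=ray('wrist',180+138/2.8,235,.069);b=ray('wrist',180+450/2.8,235,.069);t=ray('wrist',180+294/2.8,90+252/2.8,.069)
print('large w',np.linalg.norm(a-b)*1000,(a+b)*500,'top',t*1000)
```

```text
[ 439.60025871 -192.99546876]
large w 64.54026038591223 [ 441.38187292 -188.12603597] top [ 446.88830105 -156.09112773]
```

jog_arm(commands=[0, 0, 0, -8, 0, 0, 0, 0, -16, 0, 0, 0, 0, -23, 0, 0, 0, 0, -24, 0, 1, 0, 0, -24, 0, 1, 0, 0, -24, 0, 1, 0, 0, -24, 0, 1, 0, 0, -24, 0, 1, 0, 0, -24, 0, 1, 0, 0, -24, 0], squeeze=25)

```text
t: 13.32
position: [0.4389, -0.1936, 0.0752]
tool_rot: [0.766, 0.643, 0.0, 0.0]
wrist_force: [-0.7, 0.1, 6.2]
opening: 0.526
gripper_force: 25.1
```

jog_arm(commands=[1, 0, 0, 8, 0, 1, 0, 0, 25, 0, 1, 0, 0, 50, 0, 1, 0, 10, 70, 0, 1, -1, 40, 80, 0, 1, -2, 75, 80, 0, 1, -3, 110, 80, 0, 1, -4, 145, 80, 0, 1, -5, 180, 80, 0, 1, -6, 215, 80, 0])

```text
t: 14.15
position: [0.4325, 0.0231, 0.1555]
tool_rot: [0.766, 0.643, 0.0, 0.0]
wrist_force: [1.1, -0.6, -0.4]
opening: 0.524
gripper_force: 25.8
```

jog_arm(commands=[1, -1, 35, 0, 0, 1, -2, 70, 0, 0, 1, -3, 105, 0, 0, 1, -4, 140, 0, 0, 1, -5, 170, -5, 0, 1, -5, 190, -20, 0, 1, -5, 195, -45, 0, 1, -5, 195, -70, 0, 1, -5, 195, -90, 0, 1, -5, 195, -100, 0])

```text
t: 14.98
position: [0.4268, 0.2165, 0.0531]
tool_rot: [0.765, 0.644, -0.001, -0.0]
wrist_force: [-0.4, -0.2, -0.2]
opening: 0.527
gripper_force: 25.8
```

Run:
```python
from h import *
s=telemetry.get_state();im=snap('wrist','w6.png');print(s['position'],s['tool_rot'],s['opening'])
for p in [(428,216.3),(430,218)]:
  print([proj('wrist',[(p[0]+37*np.cos(a))/1000,(p[1]+37*np.sin(a))/1000,.01]).round(0) for a in (0,1.57,3.14)])
cv2.imwrite('pics/c5.png',im[:,:,::-1])
```

```text
[0.42678752 0.21654448 0.05313464] [ 7.65344450e-01  6.43619971e-01 -1.01065291e-03 -4.28150770e-04] 0.5265122183604075
[array([345., 226.]), array([275., 178.]), array([227., 245.])]
[array([348., 223.]), array([278., 174.]), array([230., 242.])]
```

View pics/c5.png

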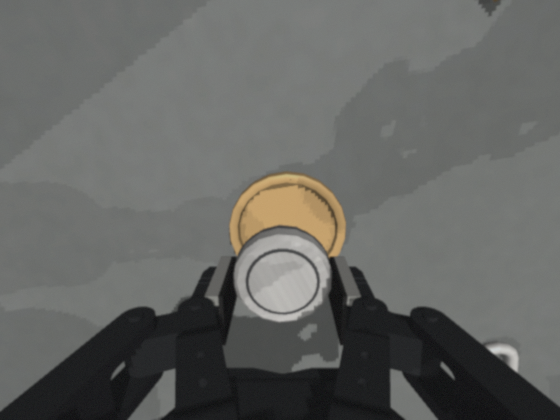

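The tray spans columns 230-346 with its top at row 173, which puts its centre at about (429.5,218) mm.

jog_arm(commands=[1, 2.5, 1.5, -10, 0, 1, 2.5, 1.5, -22, 0, 1, 2.5, 1.5, -32, 0, 1, 2.5, 1.5, -38, 0, 1, 2.5, 1.5, -40, 0, 1, 2.5, 1.5, -40.5, 0, 1, 2.5, 1.5, -41, 0, 1, 2.5, 1.5, -41.5, 0, 1, 2.5, 1.5, -42, 0, 1, 2.5, 1.5, -42, 0])

```text
t: 15.87
position: [0.4305, 0.2181, 0.013]
tool_rot: [0.766, 0.643, 0.0, 0.0]
wrist_force: [0.7, -0.8, -0.0]
opening: 0.523
gripper_force: 25.8
```

jog_arm(commands=[1, 0, 0, -0.4, 0, 1, 0, 0, -0.8, 0, 1, 0, 0, -1.2, 0, 1, 0, 0, -1.5, 0, 1, 0, 0, -1.8, 0, 1, 0, 0, -2.1, 0, 1, 0, 0, -2.1, 0, 1, 0, 0, -2.1, 0, 1, 0, 0, -2.1, 0, 1, 0, 0, -2.1, 0])

```text
t: 16.7
position: [0.4303, 0.2181, 0.0112]
tool_rot: [0.766, 0.643, 0.0, 0.0]
wrist_force: [-3.2, -1.8, 12.4]
opening: 0.523
gripper_force: 27.0
```

jog_arm(commands=[0.2, 0, 0, 0, 0, 0.2, 0, 0, 0, 0, 0, 0, 0, 0, 0, 0, 0, 0, 3, 0, 0, 0, 0, 12, 0, 0, 0, 0, 35, 0, 0, 0, 0, 65, 0, 0, 0, -10, 95, 0, 0, 1, -40, 110, 0, 0, 2, -75, 110, 0])

```text
t: 17.53
position: [0.4339, 0.1434, 0.1245]
tool_rot: [0.765, 0.644, 0.002, 0.001]
wrist_force: [1.6, 0.5, 0.0]
opening: 1.001
gripper_force: 0.0
```

jog_arm(commands=[0, 1, -40, 0, 0, 0, 2, -80, 0, 0, 0, 3, -120, 0, 0, 0, 4, -160, 0, 0, 0, 5, -200, 0, 0, 0, 6, -240, 0, 0, 0, 7, -280, 0, 0, 0, 8, -310, 0, 0, 0, 8.5, -330, 0, 0, 0, 8.5, -331.5, -15, 0])

```text
t: 18.37
position: [0.4422, -0.1927, 0.108]
tool_rot: [0.767, 0.642, 0.0, 0.002]
wrist_force: [-0.3, 0.2, 0.2]
opening: 1.0
gripper_force: 0.0
```

Run:
```python
from h import *
s=telemetry.get_state();im=snap('wrist','w7.png');print(s['position'],s['tool_rot'])
t=snap('top','top4.png')
c=cv2.resize(im[90:290,180:390],None,fx=2.8,fy=2.8,interpolation=cv2.INTER_CUBIC)
c2=cv2.resize(t[215:260,153:198],None,fx=4,fy=4,interpolation=cv2.INTER_CUBIC)
o=np.zeros((560,590+180,3),np.uint8);o[:,:588]=c;o[:180,590:]=c2
cv2.imwrite('pics/c6.png',o[:,:,::-1])
```

```text
[ 0.44222227 -0.19274484  0.10801496] [7.66577898e-01 6.42146633e-01 4.53186119e-04 2.41300212e-03]
```

View pics/c6.png

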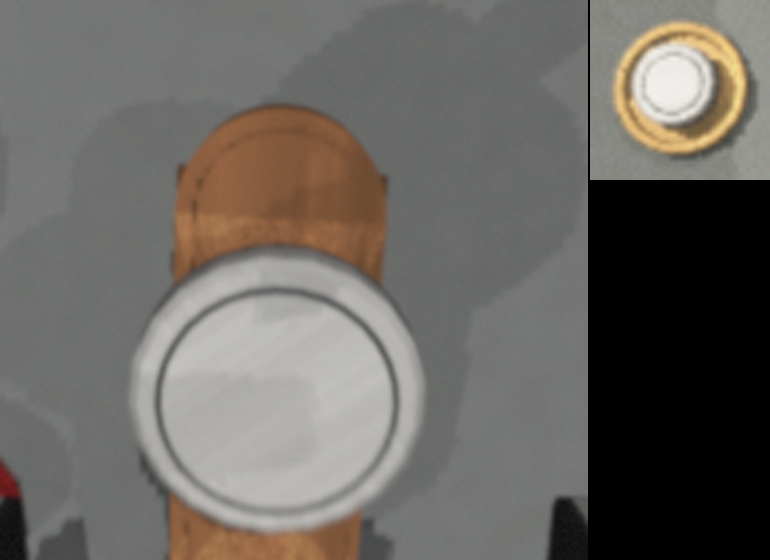

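The small tin sits in its tray. The large lid's ring centre is at wrist px (279.3,232.9), and the brush end spans crop x 176-387.

Run:
```python
from h import *
print(ray('wrist',279.3,232.9,.069)*1000)
for x,y in[(176,215),(387,215),(281,104)]: print(ray('wrist',180+x/2.8,90+y/2.8,.045)*1000)
```

```text
[ 438.73289094 -183.90546676]
[ 421.97647218 -144.92419639]
[ 469.10780622 -153.25036764]
[ 449.73358502 -125.01310782]
```

jog_arm(commands=[0, -2, 5, -10, 0, 0, -2, 5, -25, 0, 0, -2, 5, -40, 0, 0, -2, 5, -50, 0, 0, -2, 5, -56, 0, 0, -2, 5, -58, 0, 0, -2, 5, -58, 0, 0, -2, 5, -58, 0, 1, -2, 5, -58, 0, 1, -2, 5, -58, 0], squeeze=25)

```text
t: 19.3
position: [0.4393, -0.1837, 0.0484]
tool_rot: [0.766, 0.643, 0.0, 0.001]
wrist_force: [-1.9, 4.0, 17.6]
opening: 0.76
gripper_force: 23.8
```

jog_arm(commands=[1, 0, 0, 0, 0, 1, 0, 0, 0, 0, 1, 0, 0, 0, 0, 1, 0, 0, 0, 0, 1, 0, 0, 0, 0, 1, 0, 0, 0, 0, 1, 0, 0, 0, 0, 1, 0, 0, 0, 0, 1, 0, 0, 0, 0, 1, 0, 0, 0, 0])

```text
t: 20.13
position: [0.4393, -0.1836, 0.0485]
tool_rot: [0.766, 0.643, 0.0, 0.001]
wrist_force: [-0.5, 1.5, 8.4]
opening: 0.759
gripper_force: 25.7
```

jog_arm(commands=[1, 0, 0, 5, 0, 1, 0, 0, 15, 0, 1, 0, 0, 30, 0, 1, 0, 0, 50, 0, 1, 1, 15, 60, 0, 1, 2, 45, 60, 0, 1, 3, 80, 60, 0, 1, 4, 115, 60, 0, 1, 5, 150, 60, 0, 1, 6, 175, 50, 0])

```text
t: 20.97
position: [0.4451, -0.0063, 0.0992]
tool_rot: [0.765, 0.644, 0.001, 0.001]
wrist_force: [0.5, -0.1, -1.7]
opening: 0.759
gripper_force: 28.8
```

jog_arm(commands=[1, 0, 15, -5, 0, 1, 0, 15, -15, 0, 1, 0, 15, -25, 0, 1, 0, 15, -30, 0, 1, 0, 15, -30, 0, 1, 0, 15, -30, 0, 1, 0, 15, -30, 0, 1, 0, 15, -30, 0, 1, 0, 15, -30, 0, 1, 0, 15, -30, 0])

```text
t: 21.8
position: [0.445, 0.0064, 0.068]
tool_rot: [0.766, 0.643, 0.0, 0.0]
wrist_force: [0.9, -0.0, -1.9]
opening: 0.756
gripper_force: 28.8
```

Run:
```python
from h import *
s=telemetry.get_state();im=snap('wrist','w8.png');print(s['position'],s['tool_rot'],s['opening'])
P=np.array([(445.6,7),(448,8)])
e=np.array([np.cos(np.radians(80)),np.sin(np.radians(80))]);n=np.array([e[1],-e[0]])
for p in P:
  print([proj('wrist',[*((p+48*d)/1000),.01]).round(0) for d in (-n,e,n)])
t=snap('top','top5.png')
seg('top',t,(3,90,40),(25,255,255),(310,210,420,290),.045)
cv2.imwrite('pics/c7.png',im[:,:,::-1])
```

```text
[0.44497007 0.00641526 0.0679575 ] [7.65619234e-01 6.43293973e-01 1.36565005e-04 1.85323335e-04] 0.7556266582565965
[array([211., 226.]), array([284., 154.]), array([356., 226.])]
[array([215., 224.]), array([287., 152.]), array([359., 224.])]
rect [ 435.1 -200.7] [150.8  51.8] 77.0 circ [ 435.3 -200.7] 75.4 px (333, 233, 69, 39)
```

View pics/c7.png

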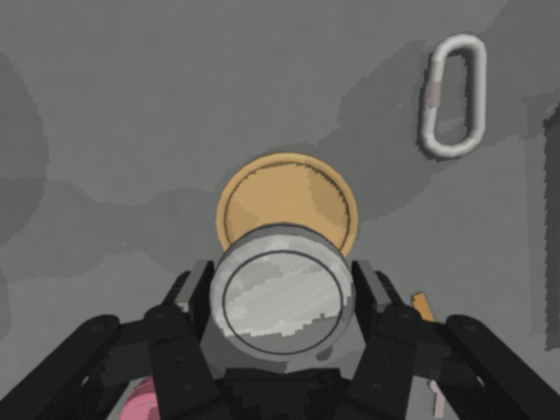

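The tray spans columns 216-358 with its top at row 153, so its centre is at about (448,8) mm. The tin is held level.

jog_arm(commands=[1, 3, 1.5, -10, 0, 1, 3, 1.5, -25, 0, 1, 3, 1.5, -40, 0, 1, 3, 1.5, -50, 0, 1, 3, 1.5, -54, 0, 1, 3, 1.5, -55.5, 0, 1, 3, 1.5, -56.5, 0, 1, 3, 1.5, -57, 0, 1, 3, 1.5, -57.5, 0, 1, 3, 1.5, -57.5, 0])

```text
t: 22.73
position: [0.4481, 0.008, 0.0105]
tool_rot: [0.766, 0.643, 0.0, 0.0]
wrist_force: [-0.5, -0.2, -1.0]
opening: 0.755
gripper_force: 28.8
```

jog_arm(commands=[1, 0, 0, -0.3, 0, 1, 0, 0, -0.6, 0, 1, 0, 0, -0.9, 0, 1, 0, 0, -1.2, 0, 1, 0, 0, -1.5, 0, 1, 0, 0, -1.5, 0, 1, 0, 0, -1.5, 0, 1, 0, 0, -1.5, 0, 1, 0, 0, -1.5, 0, 1, 0, 0, -1.5, 0])

```text
t: 23.57
position: [0.4478, 0.008, 0.0087]
tool_rot: [0.766, 0.643, -0.0, 0.0]
wrist_force: [-0.4, -0.7, -1.2]
opening: 0.758
gripper_force: 28.8
```

jog_arm(commands=[1, 0, 0, -0.3, 0, 1, 0, 0, -0.6, 0, 1, 0, 0, -0.9, 0, 1, 0, 0, -1.2, 0, 1, 0, 0, -1.2, 0, 1, 0, 0, -1.2, 0, 1, 0, 0, -1.2, 0, 1, 0, 0, -1.2, 0, 1, 0, 0, -1.2, 0, 1, 0, 0, -1.2, 0])

```text
t: 24.4
position: [0.4479, 0.008, 0.0084]
tool_rot: [0.766, 0.643, 0.0, 0.0]
wrist_force: [-7.4, 0.7, 25.4]
opening: 0.763
gripper_force: 31.2
```

jog_arm(commands=[1, 0, 0, 0.8, 0, 1, 0, 0, 0.8, 0, 0, 0, 0, 0.8, 0, 0, 0, 0, 0.8, 0, 0, 0, 0, 0.8, 0, 0, 0, 0, 3, 0, 0, 0, 0, 15, 0, 0, 0, 0, 40, 0, 0, 0, 0, 75, 0, 0, 0, -10, 105, 0])

```text
t: 25.23
position: [0.4472, -0.0011, 0.1141]
tool_rot: [0.765, 0.644, -0.0, -0.0]
wrist_force: [1.3, -0.2, 0.5]
opening: 1.0
gripper_force: 0.0
```

jog_arm(commands=[0, -2, -30, 0, -0.055, 0, -4, -65, 0, -0.055, 0, -6, -100, 0, -0.055, 0, -9, -135, 0, -0.055, 0, -11, -170, -10, -0.055, 0, -13, -192, -20, -0.055, 0, -13, -198, -25, -0.055, 0, -13, -198, -25, -0.055, 0, -13, -198, -25, -0.055, 0, -13, -198, -25, -0.055])

```text
t: 26.07
position: [0.4349, -0.199, 0.0879]
tool_rot: [0.783, 0.622, 0.0, -0.0]
wrist_force: [0.2, 0.4, -0.5]
opening: 1.003
gripper_force: 0.0
```

Run:
```python
from h import *
s=telemetry.get_state();im=snap('wrist','w9.png');print(s['position'],s['tool_rot'])
seg('wrist',im,(3,90,40),(25,255,255),(180,60,400,420),.045)
t=snap('top','top6.png')
c2=cv2.resize(t[210:266,243:299],None,fx=3.5,fy=3.5,interpolation=cv2.INTER_CUBIC)
o=np.zeros((420,560+196,3),np.uint8);o[:,:560]=im;o[:196,560:]=c2
cv2.imwrite('pics/c8.png',o[:,:,::-1])
```

```text
[ 0.43489208 -0.19896944  0.08786387] [ 7.82677058e-01  6.22427998e-01  7.52538729e-05 -7.11167825e-05]
rect [ 436.4 -202. ] [146.3  49.3] 77.0 circ [ 436.4 -202. ] 73.3 px (245, 118, 84, 220)
```

View pics/c8.png

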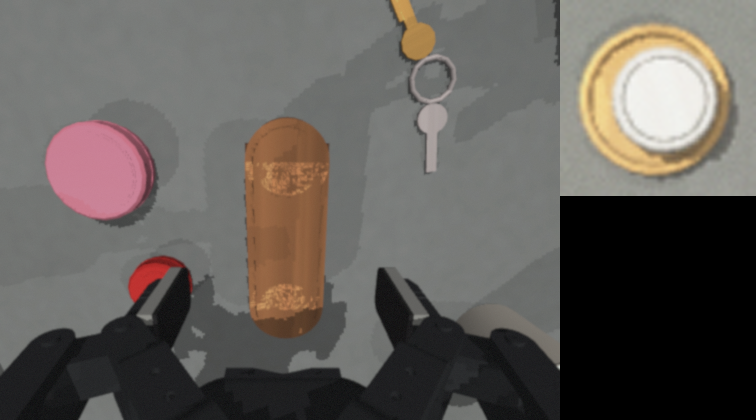

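The large tin is inside its tray. The brush at (286,228) lies square between the fingers, and the red tin sits below fingertip height.

jog_arm(commands=[0, 0.5, -2.5, -15, 0, 0, 0.5, -2.5, -30, 0, 0, 0.5, -2.5, -45, 0, 0, 0.5, -2.5, -55, 0, 0, 0.5, -2.5, -60, 0, 0, 0.5, -2.5, -61, 0, 0, 0.5, -2.5, -61, 0, 0, 0.5, -2.5, -61, 0, 1, 0.5, -2.5, -61, 0, 1, 0.5, -2.5, -61, 0], squeeze=45)

```text
t: 27.0
position: [0.4356, -0.2026, 0.027]
tool_rot: [0.783, 0.622, 0.0, 0.0]
wrist_force: [0.2, 0.2, -0.2]
opening: 0.744
gripper_force: 0.0
```

jog_arm(commands=[1, 0, 0, 0, 0, 1, 0, 0, 0, 0, 1, 0, 0, 0, 0, 1, 0, 0, 0, 0, 1, 0, 0, 2, 0, 1, 0, 0, 6, 0, 1, 0, 0, 12, 0, 1, 0, 0, 20, 0, 1, 0, 0, 20, 0, 1, 0, 0, 20, 0])

```text
t: 27.83
position: [0.4357, -0.2027, 0.0471]
tool_rot: [0.783, 0.622, 0.0, 0.001]
wrist_force: [-1.0, -0.6, -2.0]
opening: 0.573
gripper_force: 47.0
```

jog_arm(commands=[1, 0, 0, 15, 0, 1, 0, 0, 35, 0, 1, 0, 0, 55, 0, 1, 10, 8, 60, 0, 1, 35, 25, 60, 0.05, 1, 60, 43, 60, 0.1, 1, 88, 63, 60, 0.15, 1, 116, 83, 60, 0.2, 1, 144, 103, 60, 0.25, 1, 170, 122, 60, 0.302])

```text
t: 28.67
position: [0.6066, -0.079, 0.1061]
tool_rot: [0.679, 0.734, -0.0, -0.0]
wrist_force: [-0.0, -0.5, -1.3]
opening: 0.576
gripper_force: 47.2
```

jog_arm(commands=[1, 25, 18, 0, 0, 1, 45, 35, 0, 0, 1, 62, 46, 0, 0, 1, 71, 51, 0, 0, 1, 71, 51, 0, 0, 1, 71, 51, 0, 0, 1, 71, 51, 0, 0, 1, 71, 51, 0, 0, 1, 71, 51, 0, 0, 1, 71, 51, 0, 0])

```text
t: 29.5
position: [0.6759, -0.0299, 0.1067]
tool_rot: [0.681, 0.733, 0.0, 0.0]
wrist_force: [-0.3, 0.1, -1.9]
opening: 0.575
gripper_force: 47.2
```

Run:
```python
from h import *
s=telemetry.get_state();im=snap('wrist','w10.png');print(s['position'],s['tool_rot'],s['joint_pos'])
a=np.radians(94.3);e=np.array([np.cos(a),np.sin(a)]);n=np.array([e[1],-e[0]])
for p in [(677,-29.6)]:
  print([proj('wrist',[*((np.array(p)+i*90*e+j*42*n)/1000),.025]).round(0) for i,j in((1,-1),(1,1),(-1,1),(-1,-1))])
cv2.imwrite('pics/c9.png',im[:,:,::-1])
```

```text
[ 0.67593433 -0.02990099  0.10673658] [6.80707293e-01 7.32555514e-01 9.72785469e-06 2.79829649e-05] [-1.64504110e-01  5.76330379e-01  1.24981993e-01  1.11939053e+00
 -1.46393202e-05  1.33295132e+00]
[array([220.,  85.]), array([349.,  85.]), array([335., 319.]), array([233., 319.])]
```

View pics/c9.png

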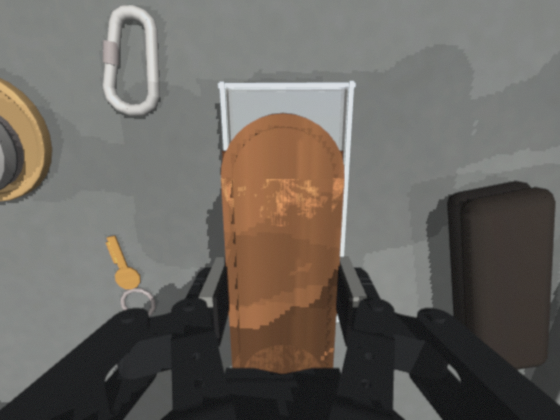

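The box lip's far corners are at (219,83) and (355,83), about 1.7 mm further in x than predicted. The brush is aligned lengthwise.

jog_arm(commands=[1, 2, 0, -10, 0, 1, 2, 0, -25, 0, 1, 2, 0, -40, 0, 1, 2, 0, -55, 0, 1, 2, 0, -66, 0, 1, 2, 0, -71, 0, 1, 2, 0, -73, 0, 1, 2, 0, -74, 0, 1, 2, 0, -75, 0, 1, 2, 0, -75, 0])

```text
t: 30.38
position: [0.6787, -0.0295, 0.032]
tool_rot: [0.68, 0.733, 0.0, 0.0]
wrist_force: [0.5, -0.2, -1.5]
opening: 0.575
gripper_force: 47.2
```

jog_arm(commands=[1, 0, 0, -0.3, 0, 1, 0, 0, -0.6, 0, 1, 0, 0, -0.9, 0, 1, 0, 0, -1.2, 0, 1, 0, 0, -1.5, 0, 1, 0, 0, -1.8, 0, 1, 0, 0, -2, 0, 1, 0, 0, -2, 0, 1, 0, 0, -2, 0, 1, 0, 0, -2, 0])

```text
t: 31.22
position: [0.6784, -0.0295, 0.0301]
tool_rot: [0.68, 0.733, 0.0, 0.0]
wrist_force: [-3.1, -0.5, 6.9]
opening: 0.573
gripper_force: 48.0
```

jog_arm(commands=[0, 0, 0, 0, 0, 0, 0, 0, 0, 0, 0, 0, 0, 0, 0, 0, 0, 0, 0, 0, 0, 0, 0, 8, 0, 0, 0, 0, 30, 0, 0, 0, 0, 60, 0, 0, 0, 0, 90, 0, 0, 0, 0, 110, 0, 0, -30, -30, 120, 0])

```text
t: 32.05
position: [0.6536, -0.0556, 0.1523]
tool_rot: [0.679, 0.734, 0.002, 0.002]
wrist_force: [1.8, -0.4, 0.3]
opening: 0.999
gripper_force: 0.0
```

jog_arm(commands=[0, -28, -28, 0, 0, 0, -56, -56, 0, 0, 0, -84, -84, 10, 0, 0, -112, -112, 20, 0, 0, -140, -140, 30, 0, 0, -168, -168, 40, 0, 0, -196, -196, 50, 0, 0, -220, -220, 50, 0, 0, -240, -240, 50, 0, 0, -240, -240, 50, 0])

```text
t: 32.88
position: [0.4069, -0.301, 0.2]
tool_rot: [0.682, 0.732, -0.001, 0.001]
wrist_force: [-0.5, -0.3, 0.3]
opening: 1.001
gripper_force: 0.0
```

Run:
```python
from h import *
t=snap('top');s=snap('scene')
o=np.zeros((560,800,3),np.uint8)
o[:280,:400]=cv2.resize(t[100:282,85:345],(400,280),interpolation=cv2.INTER_CUBIC)
o[:280,400:]=cv2.resize(t[100:282,240:500],(400,280),interpolation=cv2.INTER_CUBIC)
o[280:,:400]=cv2.resize(s[140:336,130:410],(400,280),interpolation=cv2.INTER_CUBIC)
o[280:,400:]=cv2.resize(s[190:330,220:420],(400,280),interpolation=cv2.INTER_CUBIC)
cv2.imwrite('pics/c10.png',o[:,:,::-1]);print(telemetry.get_state()['t'])
for d in finder.find_in('top','cup')[:1]: print(d['position'][1]*560,d['position'][0]*420)
```

```text
32.9833
434.28 191.1
```

View pics/c10.png

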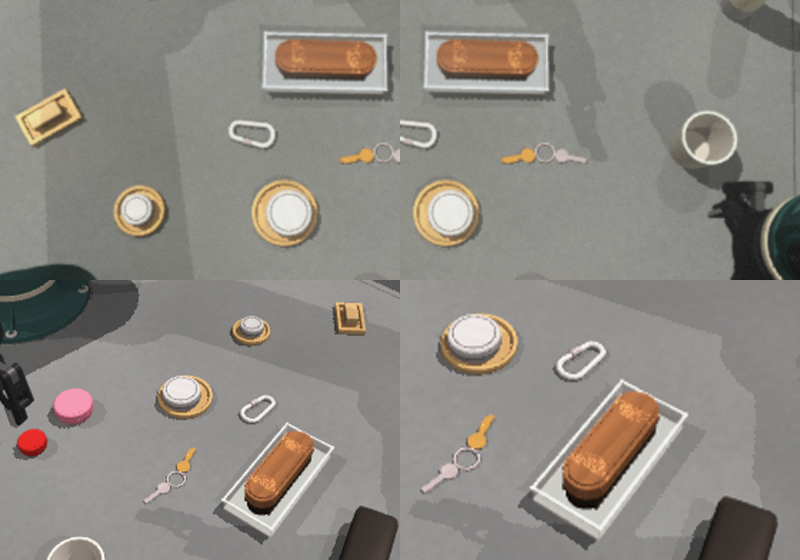

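Block, small tin and brush are all properly seated and the cup is unmoved. The large tin sits toward one side of its tray, so I'll check its clearance numerically.

Run:
```python
from h import *
t=snap('top')
B=(235,205,305,275)
for z in(.027,.029,.032):seg('top',t,(0,0,140),(180,50,255),B,z)
seg('top',t,(12,70,80),(35,255,255),B,.010)
s=snap('scene')
for z in(.027,.029,.032):seg('scene',s,(0,0,140),(180,50,255),(230,195,285,245),z)
seg('scene',s,(10,60,80),(35,255,255),(230,195,285,245),.010)
```

```text
rect [443.3   9. ] [151.3 153.4] 5.7 circ [443.2  10. ] 107.0 px (235, 205, 70, 70)
rect [443.1   9. ] [150.9 153. ] 5.7 circ [443.  10.] 106.8 px (235, 205, 70, 70)
rect [442.8   8.9] [150.4 152.5] 5.7 circ [442.7   9.9] 106.4 px (235, 205, 70, 70)
rect [447.8   8.4] [94. 94.] 5.7 circ [447.7   9.1] 48.3 px (249, 217, 43, 43)
rect [449.4  -3.5] [139.4 164.1] 40.1 circ [449.3  -3.3] 107.4 px (230, 195, 55, 50)
rect [450.8  -4.8] [139.  163.7] 40.1 circ [450.6  -4.6] 107.2 px (230, 195, 55, 50)
rect [452.8  -6.8] [138.5 163.1] 40.1 circ [452.6  -6.6] 106.8 px (230, 195, 55, 50)
rect [459.5   2.8] [97.4 83.2] 66.2 circ [452.6   7.1] 50.7 px (240, 208, 39, 29)
```

Run:
```python
from h import *
t=snap('top')
B=(252,218,292,258)
for v in (165,180,200): seg('top',t,(0,0,v),(180,50,255),B,.029)
s=snap('scene')
B=(238,203,276,236)
for v in (160,180,200): seg('scene',s,(0,0,v),(180,50,255),B,.029)
```

```text
rect [445.9   3.5] [61.3 61.3] 5.7 circ [446.3   2.7] 32.5 px (258, 224, 29, 29)
rect [445.9   3.5] [61.3 61.3] 5.7 circ [446.3   2.7] 32.4 px (258, 224, 29, 29)
rect [448.4   5.4] [55.8 48. ] 50.9 circ [447.8   3.6] 30.7 px (262, 225, 25, 27)
rect [447.8   3.4] [58.7 67.7] 41.2 circ [447.8   3.4] 34.4 px (245, 206, 25, 21)
rect [448.6   3.9] [51.2 61.6] 43.2 circ [447.8   3. ] 32.5 px (247, 207, 22, 19)
rect [443.6   6.1] [47.2 51.1] 40.1 circ [444.2   5. ] 27.2 px (247, 207, 20, 16)
```

The lid centre is about 6 mm off the tray centre, within the 9 mm clearance. Both cameras agree on this at the flat height, so I'm handing in.

```bash
python3 -c "
from h import *
print(r.sign_off())"
```

```text
the job is handed in; nothing more can be done
None
```

I took the pile apart from the top down and put all four things in their holders, flat as far as the cameras show, with the cup unmoved, and handed the job in at about 33 s; the large tin sits about 6 mm off centre, inside its rim.

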